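# Stand tested hardness plates on edge in the pass and reject nests and log them

## Robot

A 7-joint arm with a two-finger parallel gripper is mounted at the origin on the work surface. World frame = base frame: x ahead of the robot, y to its left, z up, the work surface at z = 0. Lengths are in m, angles in rad, forces in N, time in s.
With the tool pointing down it reaches from about 0.4 to 0.9 m from the base axis. Payload 5.5 kg.
Tool frame: the origin (TCP) lies at the very end of the fingers, on their centre line; the grasp point (between the pads) lies 19 mm behind it; z points along the fingers, y is the line along which they close (so a half turn about z gives the same grasp; the last joint's range is limited). The gripper opens to 92 mm and grips with 3 to 60 N. Pads are 19 mm wide; open, the fingers measure 130 mm over their backs; the gripper's body (75 mm by 190 mm) begins 47 mm behind the grasp point.
Start: joints at [1.591, 0.501, -0.427, 1.55, 0.221, 1.138, -0.21], TCP at [0.156, -0.631, 0.227] pointing down, gripper open.
Joint ranges: [-2.88, 2.88], [-0.31, 2.03], [-1.54, 1.56], [0.2, 2.42], [-1.41, 4.55], [0.19, 2.02], [-2.57, 2.57]. Speed limits (rad/s): [2.57, 2.57, 3.14, 3.14, 3.14, 3.14, 3.14].

## Interface

Orientations are given as [roll, pitch, yaw] about the fixed x, y, z axes, in that order (R = Rz(yaw) Ry(pitch) Rx(roll)).
In Python, from station import env, optics gives the robot as it stands.
- The arm moves only by the tool servo_tool, never from a script. Its argument "increments" is text: rows parted by semicolons, each of 6 numbers parted by spaces: the shift along the tool's x, y, z normalised to -1 to 1, where 1 is 120 mm, then the turn, a rotation vector about the tool's x, y, z normalised to -1 to 1, where 1 is 0.5 rad. A call has exactly 8 rows; each row shifts and turns the commanded pose from where the row before left it, along the tool's axes as they then stand; what a row does not reach is not made up. A row lasts 1/10 s, in which the tool goes at most 50 mm and 8.59 degrees, less where a joint would pass 70% of its speed; a pose out of reach is approached as far as the arm can. A call with a number of a shift or a turn outside -1 to 1 is refused whole. A call with a gripper value outside its range is refused whole. "claw" is the opening, from 0 (shut) to 1 (fully open), set as the call begins (left out, the last holds). The fingers move at their own pace and stop on an object; "force" is the grip in N (left out, the last holds). Time passes only in rows, so rows that do not move let the fingers close, or fill a call up. It gives the time, the measured TCP pose, the force, the opening and the grip force at its end, in the units of the state.
- env.get_state(): the state, without advancing time (a new reading comes with each control period).
- optics.capture(name): name is "scene" or "top"; returns a dict with "frame" (384x512x3 uint8, red, green, blue), "range_z" (384x512 float32, m along the optical axis (not along the pixel's ray), 0 where there is no reading), "fx", "fy", "cx", "cy" (pixels), "position" and "rotation" of the camera in the world. Camera axes: x right, y up, looking along -z (the intrinsics and any distortion apply to the point x, -y, -z); pixel columns grow to the right and rows downward; lengths in m; the calibration is good to about 2 mm. A picture is of the moment at which its call begins.
- env.close_job(): hands the job in; it is judged then, once.
Trained networks look in the newest picture that a camera, given by its name, has taken for a name from the list of things; names that differ only in an ending like _2 or _b are one class to them, and where a whole thing is asked for, a point or a joint stands for the part that bears it (a point fixed in the world has none). Each returns a list of dicts, best first, with "conf" (0 to 1); they miss things now and then, are a little off and sometimes report something else, mostly with a low value. They report only what shows in the picture. A call takes as long as a camera call.
- optics.find_in(label, camera): "xy" ([column, row] in pixels, amid what is visible of it).
- optics.cut_out(label, camera): "mask" (384x512 bool, what is visible of it) and "xy" ([column, row] in pixels, amid what is visible of it).
- optics.spot_point(label, camera): "xy" ([column, row] in pixels: a listed point, or the origin of a listed thing).
The state is a dict: "time_s": time; "qpos": joint angles; "qd": joint speeds; "tau": joint torques, N m; "ee_pos": TCP position; "tcp_rot": TCP orientation; "wrist_force": force on the tool from outside, world axes, zero at the start; "moment": the same for the moment, N m; "finger_gap": finger opening in m; "gripper_force": force on a finger pad.
Only numpy, scipy, OpenCV 4.12 (cv2) and the standard library are available. Lean on these libraries where they do the work, as an engineer would, in place of code of your own. Each camera call takes 0.05 s, during which the arm holds its last target. There are 200 camera calls.

## Task

Two tested plates recline in the rests: stand each one upright on its long thin edge, standing free on the floor of the nest in its tag's colour (green tag in the green nest, red tag in the red nest), setting it down gently without dropping it. When both stand by themselves, press the blue button on the readout unit right down to log them. Leave everything else on the bench where it is.

Things in the scene. Friction and masses are not known exactly. Their poses are not given: they have to be found in the camera images.
- plate_pass: Aluminium test plate, green tag (44 x 32 mm) on one large face. 120 mm long (own y), 95 mm high (own z), 16 mm thick (own x; tag on the +x face); 0.5 kg. Origin: centre of a 120 x 16 mm long edge; z runs to the other long edge. It starts reclining in a rest on the origin edge, its top leaning 35 degrees from vertical to the rest's -x (robot) side, tag up.
- plate_pass_center (a point): Centre of the green-tagged plate's solid.
- plate_reject: Aluminium test plate, red tag (44 x 32 mm) on one large face. 120 mm long (own y), 95 mm high (own z), 16 mm thick (own x; tag on the +x face); 0.5 kg. Origin: centre of a 120 x 16 mm long edge; z runs to the other long edge. It starts reclining in a rest on the origin edge, its top leaning 35 degrees from vertical to the rest's -x (robot) side, tag up.
- plate_reject_center (a point): Centre of the red-tagged plate's solid.
- nest_pass: Green nest: shallow open tray fixed to the bench, outside 164 mm (own x, long) x 64 mm (own y) x 18 mm high; walls 6 mm, floor 6 mm thick, so inside 152 x 52 mm and 12 mm deep, floor top 6 mm above the origin. Origin at the centre of the underside, z up.
- nest_reject: Red nest: shallow open tray fixed to the bench, outside 164 mm (own x, long) x 64 mm (own y) x 18 mm high; walls 6 mm, floor 6 mm thick, so inside 152 x 52 mm and 12 mm deep, floor top 6 mm above the origin. Origin at the centre of the underside, z up.
- rest_a: Fixed reclining rest, black ledge and back, dark foot 110 x 116 mm, holding one plate (either tag). Origin: centre of the underside, z up. The plate runs along own y: lower edge centre at (30, 0, 45) mm, top centre at (-25, 0, 123) mm. The back supports it to 52 mm up the slope; the upper 43 mm is free on both faces. A lip covers the lowest 6 mm of the upper face.
- rest_b: Fixed reclining rest, black ledge and back, dark foot 110 x 116 mm, holding one plate (either tag). Origin: centre of the underside, z up. The plate runs along own y: lower edge centre at (30, 0, 45) mm, top centre at (-25, 0, 123) mm. The back supports it to 52 mm up the slope; the upper 43 mm is free on both faces. A lip covers the lowest 6 mm of the upper face.
- readout: White readout unit with a blue keypad, 150 mm (own x) x 190 mm (own y), fixed. Origin at the centre of the underside. Its front deck (own -x) is 30 mm high and carries the button; the panel behind rises to about 90 mm.
- log_button_top (a point): Centre of the top of the round blue push button on the readout's front deck, 36 mm across, pressed straight down.
- log_button (a joint): Travel of the blue button in m: 0 up, 0.006 fully down; springs back; about 5 N.
- ref_block: Bystander: brass disc, 64 mm across, 14 mm high. Origin at the centre of the underside. Leave alone.
- loupe: Bystander: black loupe, 44 mm across, 34 mm high. Origin at the centre of the underside. Leave alone.
- screwdriver: Bystander: screwdriver 170 mm long, lying along own x. Origin at the middle. Leave alone.
- anvil: Bystander: dark steel spool-shaped anvil, 60 mm across, 45 mm high. Origin at the centre of the underside. Leave alone.

How it is judged:
On the way, in this order (a step that is already met when the one before it is completed fails the run):
1. One plate stands upright by itself on its long edge in the nest of its tag's colour (((x of plate_pass_center in the frame of nest_pass between -0.025 and 0.025 m and y of plate_pass_center in the frame of nest_pass between -0.025 and 0.025 m and z of plate_pass_center in the frame of nest_pass between 0.0505 and 0.0565 m and angle between the z axis of plate_pass and the z axis of nest_pass, either way round below 0.09 rad and linear speed of plate_pass below 0.02 m/s and angular speed of plate_pass below 0.1 rad/s and contact force between plate_pass and the fingers below 0.1 N) or (x of plate_reject_center in the frame of nest_reject between -0.025 and 0.025 m and y of plate_reject_center in the frame of nest_reject between -0.025 and 0.025 m and z of plate_reject_center in the frame of nest_reject between 0.0505 and 0.0565 m and angle between the z axis of plate_reject and the z axis of nest_reject, either way round below 0.09 rad and linear speed of plate_reject below 0.02 m/s and angular speed of plate_reject below 0.1 rad/s and contact force between plate_reject and the fingers below 0.1 N))), for 0.2 s.
2. Both plates stand upright by themselves, each in the nest of its colour (x of plate_pass_center in the frame of nest_pass between -0.025 and 0.025 m and y of plate_pass_center in the frame of nest_pass between -0.025 and 0.025 m and z of plate_pass_center in the frame of nest_pass between 0.0505 and 0.0565 m and angle between the z axis of plate_pass and the z axis of nest_pass, either way round below 0.09 rad and linear speed of each of plate_pass, plate_reject below 0.02 m/s and angular speed of each of plate_pass, plate_reject below 0.1 rad/s and contact force between each of plate_pass, plate_reject and the fingers below 0.1 N and x of plate_reject_center in the frame of nest_reject between -0.025 and 0.025 m and y of plate_reject_center in the frame of nest_reject between -0.025 and 0.025 m and z of plate_reject_center in the frame of nest_reject between 0.0505 and 0.0565 m and angle between the z axis of plate_reject and the z axis of nest_reject, either way round below 0.09 rad), for 0.2 s.
3. The blue button is pressed down (at least 4 mm of its 6 mm) while both plates stand (all of step 2 and value of joint log_button above 0.004 m), for 0.05 s.
At the end, for the whole second after the job is handed in: Each plate stands released and still on a long edge on the floor of the nest of its tag's colour: centre within 25 mm of the nest's centre along each nest axis and 50.5 to 56.5 mm above its underside, upright within 0.09 rad (5 degrees); the button is up again (under 2 mm) (all of step 2 and value of joint log_button below 0.002 m); the robot touches nothing.
It fails at once if A bystander is shifted by more than 30 mm (distance of any of ref_block, loupe, screwdriver, anvil from where it was at the start of the episode above 0.03 m).
It fails at once if A plate drops or is slammed into a nest: faster than 0.35 m/s within about 20 mm of its floor ((horizontal distance between plate_pass_center and nest_pass below 0.06 m and height (world z) of plate_pass_center below 0.074 m and linear speed of plate_pass above 0.35 m/s) or (horizontal distance between plate_pass_center and nest_reject below 0.06 m and height (world z) of plate_pass_center below 0.074 m and linear speed of plate_pass above 0.35 m/s) or (horizontal distance between plate_reject_center and nest_pass below 0.06 m and height (world z) of plate_reject_center below 0.074 m and linear speed of plate_reject above 0.35 m/s) or (horizontal distance between plate_reject_center and nest_reject below 0.06 m and height (world z) of plate_reject_center below 0.074 m and linear speed of plate_reject above 0.35 m/s)).
It also fails if it takes over 64 s, if anything falls off the work surface, if the arm or the gripper's body presses on something with over 40 N, if the wrist force passes 120 N, or if a joint passes its speed limit or range.

## Working session

There is one attempt and no reset: what is moved stays moved. The work goes in short steps, Python scripts to look and compute and a tool call to move; the robot and the scene stay as the last step left them, time stands still between calls to the robot, and variables do not carry over. Pictures are saved under pics/ and viewed, at most 10 in all, crops included, and the job is handed in when it is done.

Besides the shell and the picture viewer there is one more tool, called after "Call:" by a JSON object that holds its "method" and its "body". servo_tool: Moves the arm, as the interface text tells. Its arguments: {"type":"object","properties":{"increments":{"type":"string"},"claw":{"type":"number"},"force":{"type":"number"}},"required":["increments"]}

```bash
mkdir -p pics; ls
cat > h.py <<'E'
import numpy as np, cv2
from station import env, optics
from scipy.spatial.transform import Rotation as Ro
def cloud(c):
    z=c["range_z"]; v,u=np.mgrid[0:384,0:512]
    p=np.stack([(u-c["cx"])/c["fx"]*z,-(v-c["cy"])/c["fy"]*z,-z],-1)
    R=np.array(c["rotation"]); R=R if R.shape==(3,3) else Ro.from_euler('xyz',R).as_matrix()
    return p@R.T+np.array(c["position"])
E
python3 - <<'E'
from h import *
s=env.get_state(); print(s)
im=[]
for n in ["scene","top"]:
    c=optics.capture(n); np.savez(n+"0.npz",**c); im.append(c["frame"])
    print(n,c["position"],c["rotation"],c["fx"],c["cx"],c["cy"],[k for k in c])
    P=cloud(c)
    for l in ["plate_pass","plate_reject","nest_pass","nest_reject","rest_a","readout","log_button_top","ref_block","loupe","screwdriver","anvil"]:
        try:
            for d in optics.cut_out(l,n)[:3]:
                q=P[d["mask"]&(c["range_z"]>0)]
                print(l,round(d["conf"],2),np.round(d["xy"]),len(q),np.median(q,0).round(3),np.percentile(q,[2,98],axis=0).round(3).tolist())
        except Exception as e: print(l,e)
    cv2.imwrite(f"pics/{n}0.png",cv2.resize(c["frame"][...,::-1],(768,576)))
E
```

```text
pics
{'time_s': 0.0, 'qpos': array([ 1.59118334,  0.50181059, -0.4267807 ,  1.5514644 ,  0.2207966 ,
        1.13829483, -0.21029583]), 'qd': array([-1.80591468e-03,  1.49832215e-03, -9.00662730e-04, -1.24088093e-04,
       -1.44068841e-03,  1.07194105e-03, -9.78063435e-05]), 'tau': array([ 6.70664176e-04, -5.66595697e+01, -5.81632152e+00, -2.79112762e+01,
       -6.85679843e-02,  3.08312487e-02,  2.14525330e-04]), 'ee_pos': array([ 0.15606403, -0.63026008,  0.22569479]), 'tcp_rot': array([-3.13967054e+00, -5.40114704e-05,  2.42864175e-01]), 'wrist_force': array([ 0.295148  , -0.83067981, -0.27810143]), 'moment': array([-0.00334154,  0.00599928,  0.05489277]), 'gripper_force': 0.0, 'finger_gap': 0.09155410657687346}
scene [ 1.24709465 -0.55498208  0.70519525] [ 0.96735556 -0.01930213  0.89286734] 459.6667814000532 249.23568562858478 191.95338632637655 ['frame', 'range_z', 'fx', 'fy', 'cx', 'cy', 'position', 'rotation']
plate_pass 0.93 [350. 157.] 1323 [0.604 0.331 0.089] [[0.566, 0.278, 0.042], [0.63, 0.401, 0.125]]
plate_reject 0.8 [294. 163.] 1206 [0.537 0.18  0.091] [[0.493, 0.127
[... 2121 characters left out ...]
9]]
readout 0.77 [272. 123.] 5192 [ 0.721 -0.015  0.034] [[0.636, -0.11, -0.0], [0.798, 0.079, 0.083]]
log_button_top 0.55 [279. 144.] 155 [ 0.67  -0.023  0.051] [[0.655, -0.038, 0.048], [0.685, -0.006, 0.054]]
ref_block 0.75 [264. 204.] 504 [ 0.519 -0.001  0.014] [[0.491, -0.031, -0.0], [0.547, 0.028, 0.017]]
loupe 0.71 [271. 253.] 217 [ 0.397 -0.009  0.032] [[0.378, -0.027, 0.003], [0.415, 0.011, 0.037]]
screwdriver 0.79 [221. 252.] 381 [0.398 0.109 0.022] [[0.384, 0.066, 0.0], [0.411, 0.22, 0.028]]
anvil 0.84 [360. 256.] 447 [ 0.407 -0.237  0.044] [[0.38, -0.262, 0.01], [0.433, -0.216, 0.049]]
anvil 0.26 [271. 254.] 199 [ 0.398 -0.008  0.032] [[0.38, -0.027, 0.008], [0.415, 0.009, 0.037]]
```

View pics/top0.png

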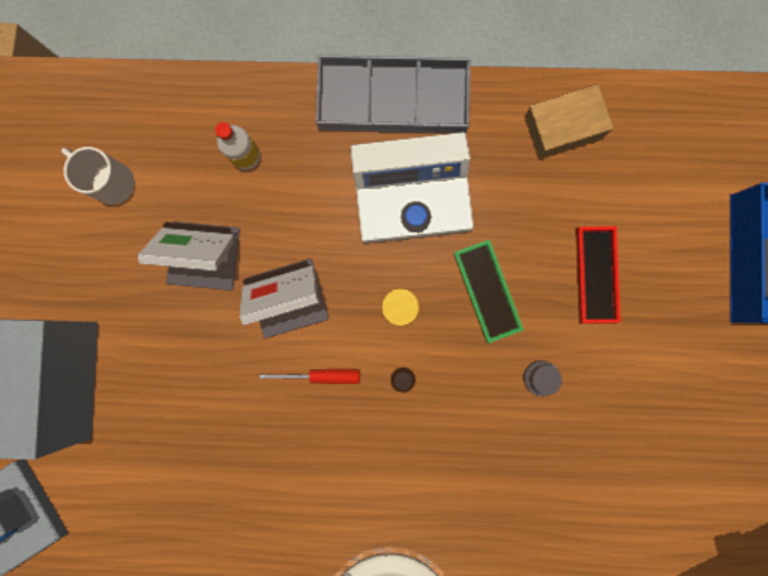

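View pics/scene0.png

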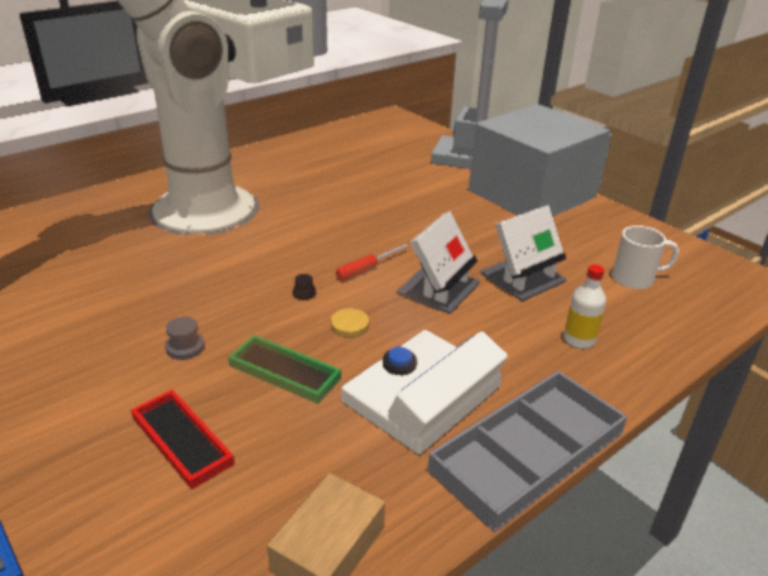

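The top view (shown at 1.5×) has the green plate at (188,248), the red plate at (282,292), the green nest at (488,291), the red nest at (598,275) and the button at (416,216). The scene view agrees with this. Next I'll fit the poses from both views.

```bash
cat > fit.py <<'E'
from h import *
for n in ["scene","top"]:
    c=dict(np.load(n+"0.npz")); P=cloud(c); ok=c["range_z"]>0; hsv=cv2.cvtColor(c["frame"],cv2.COLOR_RGB2HSV).astype(int)
    box=lambda x0,x1,y0,y1,z0,z1: ok&(P[...,0]>x0)&(P[...,0]<x1)&(P[...,1]>y0)&(P[...,1]<y1)&(P[...,2]>z0)&(P[...,2]<z1)
    for nm,b in [("pass",(.55,.66,.26,.42)),("reject",(.48,.6,.11,.27))]:
        m=box(*b,.055,.135); q=P[m]
        best=0
        rng=np.random.default_rng(0)
        for _ in range(500):
            a=q[rng.choice(len(q),3,False)]; nn=np.cross(a[1]-a[0],a[2]-a[0]); L=np.linalg.norm(nn)
            if L<1e-6: continue
            nn/=L; nn*=np.sign(nn[2]) or 1
            if nn[2]<.3 or nn[2]>.8: continue
            k=abs((q-a[0])@nn)<.0025
            if k.sum()>best: best=k.sum(); kb=k
        q=q[kb]; mu=q.mean(0); nn=np.linalg.svd(q-mu,full_matrices=False)[2][2]; nn*=np.sign(nn[2])
        yv=np.cross([0,0,1],nn); yv/=np.linalg.norm(yv); zv=np.cross(nn,yv)
        s=(q-mu)@yv; t=(q-mu)@zv
        ly=np.percentile(s,[1,99]); lz=np.percentile(t,[1,99])
        # top edge centre, on mid-thickness
        top=mu+yv*ly.mean()+zv*lz[1]-nn*.008
        print(n,nm,best,"n",nn.round(3),"lean",np.degrees(np.arcsin(nn[2])).round(1),"restyaw",np.arctan2(nn[1],nn[0]).round(3),"L",np.ptp(ly).round(3),"H",np.ptp(lz).round(3),"topcentre",top.round(4))
    for nm,b in [("npass",(.43,.67,-.24,-.07)),("nreject",(.46,.7,-.42,-.27))]:
        h=hsv[...,0]; col=((h>45)&(h<85)) if nm=="npass" else ((h<6)|(h>174))
        m=box(*b,.012,.024)&col&(hsv[...,1]>130); q=P[m]
        r=cv2.minAreaRect((q[:,:2]*1000).astype(np.float32)); B=cv2.boxPoints(r)
        e=max([B[1]-B[0],B[2]-B[1]],key=np.linalg.norm)
        fl=P[box(*b,-.01,.012)&(np.linalg.norm(P[...,:2]-np.array(r[0])/1000,axis=-1)<.018)]
        print(n,nm,len(q),np.round(r[0],1),np.round(r[1],1),"long yaw",np.arctan2(e[1],e[0]).round(3),"ztop",np.median(q[:,2]).round(4),"floor",np.median(fl[:,2]).round(4))
    h=hsv[...,0]; m=box(.64,.7,-.06,.02,.03,.07)&(h>100)&(h<130)&(hsv[...,1]>130); q=P[m]; q=q[q[:,2]>np.percentile(q[:,2],90)-.004]
    print(n,"button",len(q),q.mean(0).round(4),cv2.minEnclosingCircle((q[:,:2]*1000).astype(np.float32)),np.median(q[:,2]))
E
python3 fit.py
```

```text
scene pass 939 n [ 0.817 -0.059  0.574] lean 35.0 restyaw -0.072 L 0.119 H 0.086 topcentre [0.5732 0.3404 0.1218]
scene reject 904 n [0.776 0.254 0.577] lean 35.3 restyaw 0.317 L 0.12 H 0.087 topcentre [0.5059 0.1807 0.122 ]
scene npass 45 [ 581.2 -112.6] [30.  90.4] long yaw -0.021 ztop 0.0173 floor 0.0067
scene nreject 647 [ 584.7 -337.6] [164.9  64.9] long yaw 0.048 ztop 0.0173 floor 0.0064
scene button 104 [ 0.6723 -0.0287  0.0517] ((672.2943725585938, -28.551912307739258), 15.789288520812988) 0.05171153310930904
top pass 979 n [ 0.812 -0.06   0.581] lean 35.5 restyaw -0.073 L 0.118 H 0.089 topcentre [0.5723 0.3427 0.1238]
top reject 973 n [0.773 0.251 0.583] lean 35.7 restyaw 0.315 L 0.118 H 0.089 topcentre [0.5047 0.1832 0.1236]
top npass 246 [ 549.  -149.7] [160.3  62.2] long yaw 0.374 ztop 0.0175 floor 0.0064
top nreject 488 [ 582.8 -334.8] [163.4  66. ] long yaw 0.046 ztop 0.0171 floor 0.0059
top button 114 [ 0.67   -0.0225  0.0518] ((669.6886596679688, -23.21011734008789), 16.73427391052246) 0.05169196683277988
```

```bash
cat > plan.py <<'E'
from h import *
import sys
def down(yaw): return Ro.from_euler('xyz',[np.pi,0,yaw])
def lean(psi,a=np.radians(35)):  # tool y = plate normal
    n=np.array([np.cos(a)*np.cos(psi),np.cos(a)*np.sin(psi),np.sin(a)]); z=np.array([np.sin(a)*np.cos(psi),np.sin(a)*np.sin(psi),-np.cos(a)])
    return Ro.from_matrix(np.stack([np.cross(n,z),n,z],1))
def rows(way,n=None,vmax=.04,wmax=.13):
    """print rows from the measured pose through (pos, rotation) waypoints"""
    s=env.get_state(); p=np.array(s["ee_pos"]); R=Ro.from_euler('xyz',s["tcp_rot"]); out=[]
    print("at",s["time_s"],p.round(4),np.round(s["tcp_rot"],3),"q",np.round(s["qpos"],2),"gap",round(s["finger_gap"],4),"F",np.round(s["wrist_force"],1))
    for pt,Rt in way:
        pt=np.array(pt); dv=(R.inv()*Rt).as_rotvec(); k=int(max(np.ceil(np.linalg.norm(pt-p)/vmax),np.ceil(np.linalg.norm(dv)/wmax),1))
        if n: k=n
        for i in range(k):
            d=R.inv().apply((pt-p)/k); out.append(np.r_[d/.12,dv/k/.5]); R=R*Ro.from_rotvec(dv/k)
        p=pt; R=Rt
    while len(out)%8: out.append(np.zeros(6))
    for i in range(0,len(out),8): print("; ".join(" ".join(f"{v:.3f}".rstrip('0').rstrip('.') if abs(v)>5e-4 else "0" for v in r) for r in out[i:i+8]),"\n")
E
python3 - <<'E'
from plan import *
rows([((.45,-.35,.26),down(.9)),((.42,.13,.26),down(1.887)),((.4726,.1713,.1726),lean(.316))])
E
```

```text
at 1.2 [ 0.1563 -0.6309  0.2267] [ 3.142 -0.     0.243] q [ 1.59  0.5  -0.43  1.55  0.22  1.14 -0.21] gap 0.0924 F [ 0.  -0.7 -0.4]
0.267 -0.153 -0.025 0 0 -0.119; 0.276 -0.137 -0.025 0 0 -0.119; 0.283 -0.12 -0.025 0 0 -0.119; 0.29 -0.103 -0.025 0 0 -0.119; 0.296 -0.085 -0.025 0 0 -0.119; 0.3 -0.068 -0.025 0 0 -0.119; 0.304 -0.05 -0.025 0 0 -0.119; 0.306 -0.031 -0.025 0 0 -0.119 

0.308 -0.013 -0.025 0 0 -0.119; 0.308 0.005 -0.025 0 0 -0.119; 0.307 0.024 -0.025 0 0 -0.119; 0.229 -0.206 0 0 0 -0.152; 0.244 -0.188 0 0 0 -0.152; 0.258 -0.169 0 0 0 -0.152; 0.27 -0.149 0 0 0 -0.152; 0.28 -0.128 0 0 0 -0.152 

0.289 -0.107 0 0 0 -0.152; 0.296 -0.085 0 0 0 -0.152; 0.302 -0.062 0 0 0 -0.152; 0.306 -0.039 0 0 0 -0.152; 0.308 -0.015 0 0 0 -0.152; 0.308 0.008 0 0 0 -0.152; 0.307 0.031 0 0 0 -0.152; 0.303 0.055 0 0 0 -0.152 

0.038 0.105 0.146 -0.244 0 0; 0.038 0.086 0.157 -0.244 0 0; 0.038 0.066 0.167 -0.244 0 0; 0.038 0.046 0.174 -0.244 0 0; 0.038 0.024 0.178 -0.244 0 0; 0 0 0 0 0 0; 0 0 0 0 0 0; 0 0 0 0 0 0
```

Call:
{"method": "servo_tool", "body": {"increments": "0.27 -0.15 -0.025 0 0 -0.12; 0.275 -0.135 -0.025 0 0 -0.12; 0.28 -0.12 -0.025 0 0 -0.12; 0.29 -0.1 -0.025 0 0 -0.12; 0.295 -0.085 -0.025 0 0 -0.12; 0.3 -0.07 -0.025 0 0 -0.12; 0.305 -0.05 -0.025 0 0 -0.12; 0.305 -0.03 -0.025 0 0 -0.12", "claw": 0.6}}

```text
time_s: 2.0
ee_pos: [0.3707, -0.4264, 0.2511]
tcp_rot: [3.141, 0.0, 0.725]
wrist_force: [-0.2, -0.3, -0.2]
finger_gap: 0.0552
gripper_force: 0.0
```

Call:
{"method": "servo_tool", "body": {"increments": "0.31 -0.01 -0.025 0 0 -0.12; 0.31 0.005 -0.025 0 0 -0.12; 0.305 0.025 -0.025 0 0 -0.12; 0.23 -0.205 0 0 0 -0.15; 0.245 -0.19 0 0 0 -0.15; 0.26 -0.17 0 0 0 -0.15; 0.27 -0.15 0 0 0 -0.15; 0.28 -0.13 0 0 0 -0.15"}}

```text
time_s: 2.8
ee_pos: [0.4382, -0.1641, 0.2599]
tcp_rot: [3.141, 0.0, 1.281]
wrist_force: [0.4, 0.3, 0.4]
finger_gap: 0.0552
gripper_force: 0.0
```

Call:
{"method": "servo_tool", "body": {"increments": "0.29 -0.105 0 0 0 -0.15; 0.295 -0.085 0 0 0 -0.15; 0.3 -0.06 0 0 0 -0.15; 0.305 -0.04 0 0 0 -0.15; 0.31 -0.015 0 0 0 -0.15; 0.31 0.01 0 0 0 -0.15; 0.305 0.03 0 0 0 -0.15; 0 0 0 0 0 0"}}

```text
time_s: 3.6
ee_pos: [0.4231, 0.098, 0.2605]
tcp_rot: [3.14, -0.001, 1.813]
wrist_force: [-0.4, 0.9, -0.2]
finger_gap: 0.0553
gripper_force: 0.0
```

Run:
```python
from plan import *
rows([((.4726,.1713,.1726),lean(.316))],vmax=.03)
```

```text
at 3.6 [0.4231 0.098  0.2605] [ 3.140e+00 -1.000e-03  1.813e+00] q [ 0.81  0.15 -1.17  2.01  0.15  1.08 -0.19] gap 0.0553 F [-0.4  0.9 -0.2]
0.099 0.109 0.147 -0.243 0.009 -0.029; 0.097 0.092 0.159 -0.243 0.009 -0.029; 0.095 0.073 0.17 -0.243 0.009 -0.029; 0.093 0.053 0.178 -0.243 0.009 -0.029; 0.092 0.033 0.184 -0.243 0.009 -0.029; 0 0 0 0 0 0; 0 0 0 0 0 0; 0 0 0 0 0 0
```

Call:
{"method": "servo_tool", "body": {"increments": "0.1 0.11 0.15 -0.24 0.01 -0.03; 0.1 0.09 0.16 -0.24 0.01 -0.03; 0.095 0.075 0.17 -0.24 0.01 -0.03; 0.095 0.055 0.18 -0.24 0.01 -0.03; 0.09 0.035 0.185 -0.24 0.01 -0.03; 0 0 0 0 0 0; 0 0 0 0 0 0; 0 0 0 0 0 0"}}

```text
time_s: 4.4
ee_pos: [0.4712, 0.1433, 0.1873]
tcp_rot: [2.645, 0.02, 1.848]
wrist_force: [0.7, -0.1, 0.7]
finger_gap: 0.0551
gripper_force: 0.0
```

```bash
cat > look.py <<'E'
from h import *
import sys
o=[]
for n in ["scene","top"]:
    c=optics.capture(n); np.savez(n+"1.npz",**c)
    P=cloud(c)
    u,v,w=[int(x) for x in sys.argv[2+(n=="top")].split(",")]
    f=c["frame"][max(v-w,0):v+w,max(u-w,0):u+w,::-1]; o.append(cv2.resize(f,(400,400)))
cv2.imwrite("pics/"+sys.argv[1]+".png",np.hstack(o))
E
python3 look.py pre1 294,163,50 185,199,50
python3 - <<'E'
from plan import *
rows([((.5238,.188,.0957),lean(.316))],n=8)
E
```

```text
at 4.5 [0.4711 0.1432 0.1872] [2.644 0.02  1.848] q [ 0.79  0.06 -1.2   2.37  0.47  0.29 -0.54] gap 0.0551 F [-0.3  0.9 -0.3]
0.032 0.012 0.114 -0.029 0.009 -0.006; 0.031 0.011 0.115 -0.029 0.009 -0.006; 0.031 0.009 0.115 -0.029 0.009 -0.006; 0.03 0.008 0.115 -0.029 0.009 -0.006; 0.03 0.006 0.116 -0.029 0.009 -0.006; 0.029 0.005 0.116 -0.029 0.009 -0.006; 0.028 0.003 0.116 -0.029 0.009 -0.006; 0.028 0.002 0.116 -0.029 0.009 -0.006
```

View pics/pre1.png

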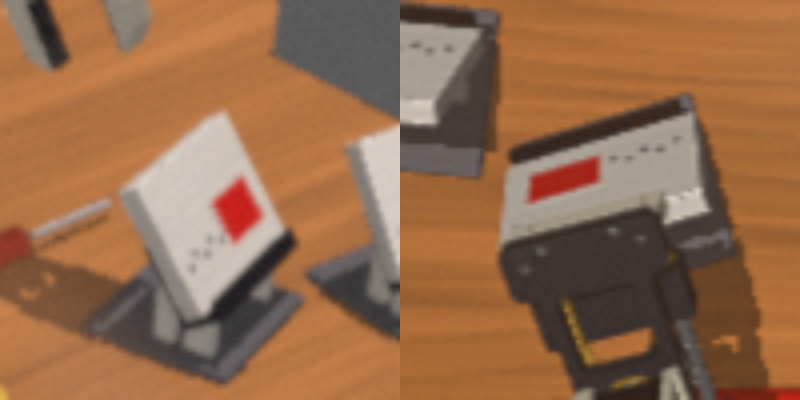

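The gripper is short of the plate: in the right half (top view) the fingers hang over the plate's robot side. q4 is near its limit, so I'll move outward first and finish the tilt there.

Run:
```python
from plan import *
rows([((.500,.180,.135),lean(.316))],n=6)
```

```text
at 4.5 [0.4711 0.1432 0.1872] [2.644 0.02  1.848] q [ 0.79  0.06 -1.2   2.37  0.47  0.29 -0.54] gap 0.0551 F [-0.3  0.9 -0.3]
0.04 0.012 0.088 -0.038 0.013 -0.007; 0.039 0.01 0.089 -0.038 0.013 -0.007; 0.039 0.009 0.089 -0.038 0.013 -0.007; 0.038 0.007 0.089 -0.038 0.013 -0.007; 0.037 0.006 0.09 -0.038 0.013 -0.007; 0.037 0.004 0.09 -0.038 0.013 -0.007; 0 0 0 0 0 0; 0 0 0 0 0 0
```

Call:
{"method": "servo_tool", "body": {"increments": "0.04 0.01 0.09 0 0 0; 0.04 0.01 0.09 0 0 0; 0.04 0.01 0.09 -0.05 0.02 -0.01; 0.04 0.01 0.09 -0.06 0.02 -0.01; 0.035 0.005 0.09 -0.06 0.02 -0.01; 0.035 0.005 0.09 -0.06 0.02 -0.01; 0 0 0 0 0 0; 0 0 0 0 0 0"}}

```text
time_s: 5.3
ee_pos: [0.4954, 0.1708, 0.1411]
tcp_rot: [2.56, 0.009, 1.873]
wrist_force: [-0.8, 0.5, 0.3]
finger_gap: 0.0551
gripper_force: 0.0
```

Run:
```python
from plan import *
rows([((.5238,.188,.0957),lean(.316))],n=6)
```

```text
at 5.3 [0.4954 0.1708 0.1411] [2.56  0.009 1.873] q [ 0.31  0.23 -0.8   2.42  1.67  0.24 -1.73] gap 0.0551 F [-0.8  0.5  0.3]
0.012 0.003 0.077 -0.01 0.005 -0.002; 0.011 0.002 0.077 -0.01 0.005 -0.002; 0.011 0.002 0.077 -0.01 0.005 -0.002; 0.011 0.002 0.077 -0.01 0.005 -0.002; 0.011 0.001 0.077 -0.01 0.005 -0.002; 0.011 0.001 0.077 -0.01 0.005 -0.002; 0 0 0 0 0 0; 0 0 0 0 0 0
```

Call:
{"method": "servo_tool", "body": {"increments": "0.01 0 0.05 0 0 0; 0.01 0 0.06 -0.01 0.005 0; 0.01 0 0.06 -0.01 0.005 0; 0.01 0 0.06 -0.01 0.005 0; 0.01 0 0.06 -0.01 0.005 0; 0.01 0 0.06 -0.01 0.005 0; 0 0 0 0 0 0; 0 0 0 0 0 0"}}

```text
time_s: 6.1
ee_pos: [0.5157, 0.1841, 0.1063]
tcp_rot: [2.535, -0.001, 1.879]
wrist_force: [-0.4, 0.3, -0.5]
finger_gap: 0.0548
gripper_force: 0.0
```

```bash
python3 - <<'E'
from plan import *
rows([((.5238,.188,.0957),lean(.316))],n=6)
E
python3 look.py pre2 294,163,50 185,199,50
```

```text
at 6.1 [0.5157 0.1841 0.1063] [ 2.535e+00 -1.000e-03  1.879e+00] q [ 0.34  0.41 -0.86  2.4   2.02  0.39 -2.01] gap 0.0548 F [-0.4  0.3 -0.5]
0.002 0.002 0.019 -0.001 0.001 -0.002; 0.002 0.002 0.019 -0.001 0.001 -0.002; 0.002 0.002 0.019 -0.001 0.001 -0.002; 0.002 0.002 0.019 -0.001 0.001 -0.002; 0.002 0.002 0.019 -0.001 0.001 -0.002; 0.002 0.002 0.019 -0.001 0.001 -0.002; 0 0 0 0 0 0; 0 0 0 0 0 0
```

View pics/pre2.png

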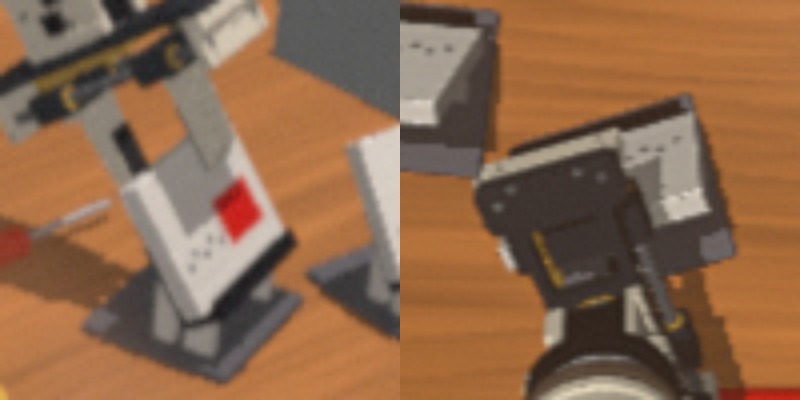

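The fingers straddle the plate's upper edge and are centred along its length. I'll advance 13 mm, then close.

Call:
{"method": "servo_tool", "body": {"increments": "0.002 0.002 0.02 0 0 0; 0.002 0.002 0.02 0 0 0; 0.002 0.002 0.02 0 0 0; 0.002 0.002 0.02 0 0 0; 0.002 0.002 0.02 0 0 0; 0 0 0.01 0 0 0; 0 0 0 0 0 0; 0 0 0 0 0 0"}}

```text
time_s: 7.0
ee_pos: [0.5231, 0.1885, 0.0958]
tcp_rot: [2.534, -0.002, 1.881]
wrist_force: [0.0, 0.6, 0.2]
finger_gap: 0.0551
gripper_force: 0.0
```

Call:
{"method": "servo_tool", "body": {"increments": "0 0 0 0 0 0; 0 0 0 0 0 0; 0 0 0 0 0 0; 0 0 0 0 0 0; 0 0 0 0 0 0; 0 0 0 0 0 0; 0 0 0 0 0 0; 0 0 0 0 0 0", "claw": 0, "force": 35}}

```text
time_s: 7.8
ee_pos: [0.5242, 0.1887, 0.0966]
tcp_rot: [2.532, -0.001, 1.881]
wrist_force: [3.0, 0.9, 2.9]
finger_gap: 0.016
gripper_force: 35.0
```

Run:
```python
from plan import *
rows([])
s=env.get_state();p=s["ee_pos"]; R=Ro.from_euler('xyz',s["tcp_rot"])
q=p+R.apply([0,0,-.05]); v=q+np.array([.0,.0,.06])
rows([(q,R),(v,R)],vmax=.015)
```

```text
at 7.8 [0.5242 0.1887 0.0966] [ 2.532e+00 -1.000e-03  1.881e+00] q [ 0.32  0.46 -0.86  2.39  2.06  0.43 -2.03] gap 0.016 F [3.  0.9 2.9]
at 7.8 [0.5242 0.1887 0.0966] [ 2.532e+00 -1.000e-03  1.881e+00] q [ 0.32  0.46 -0.86  2.39  2.06  0.43 -2.03] gap 0.016 F [3.  0.9 2.9]
0 0 -0.104 0 0 0; 0 0 -0.104 0 0 0; 0 0 -0.104 0 0 0; 0 0 -0.104 0 0 0; 0 0.072 -0.103 0 0 0; 0 0.072 -0.103 0 0 0; 0 0.072 -0.103 0 0 0; 0 0.072 -0.103 0 0 0
```

Run:
```python
from plan import *
s=env.get_state();p=s["ee_pos"]; R=Ro.from_euler('xyz',s["tcp_rot"])
q=p+R.apply([0,0,-.016]); v=q+np.array([.05,.016,.08])
rows([(q,R),(v,R)],vmax=.012)
```

```text
at 7.8 [0.5242 0.1887 0.0966] [ 2.532e+00 -1.000e-03  1.881e+00] q [ 0.32  0.46 -0.86  2.39  2.06  0.43 -2.03] gap 0.016 F [3.  0.9 2.9]
0 0 -0.067 0 0 0; 0 0 -0.067 0 0 0; 0 0.093 -0.037 0 0 0; 0 0.093 -0.037 0 0 0; 0 0.093 -0.037 0 0 0; 0 0.093 -0.037 0 0 0; 0 0.093 -0.037 0 0 0; 0 0.093 -0.037 0 0 0 

0 0.093 -0.037 0 0 0; 0 0.093 -0.037 0 0 0; 0 0 0 0 0 0; 0 0 0 0 0 0; 0 0 0 0 0 0; 0 0 0 0 0 0; 0 0 0 0 0 0; 0 0 0 0 0 0
```

Call:
{"method": "servo_tool", "body": {"increments": "0 0 -0.06 0 0 0; 0 0 -0.07 0 0 0; 0 0 -0.05 0 0 0; 0 0.02 -0.04 0 0 0; 0 0.09 -0.04 0 0 0; 0 0.09 -0.04 0 0 0; 0 0.09 -0.04 0 0 0; 0 0.09 -0.04 0 0 0"}}

```text
time_s: 8.6
ee_pos: [0.5324, 0.1913, 0.1582]
tcp_rot: [2.537, -0.003, 1.88]
wrist_force: [0.1, -0.4, -3.0]
finger_gap: 0.016
gripper_force: 35.0
```

Call:
{"method": "servo_tool", "body": {"increments": "0 0.09 -0.04 0 0 0; 0 0.09 -0.04 0 0 0; 0 0.09 -0.04 0 0 0; 0 0.09 -0.04 0 0 0; 0 0.09 -0.04 0 0 0; 0 0.09 -0.04 0 0 0; 0 0 0 0 0 0; 0 0 0 0 0 0"}}

```text
time_s: 9.4
ee_pos: [0.5679, 0.2019, 0.2185]
tcp_rot: [2.537, -0.002, 1.879]
wrist_force: [-0.3, -0.5, -4.3]
finger_gap: 0.0156
gripper_force: 35.0
```

Run:
```python
from plan import *
rows([((.58,.20,.24),down(1.887))],wmax=.08,vmax=.03)
```

```text
at 9.4 [0.5679 0.2019 0.2185] [ 2.537e+00 -2.000e-03  1.879e+00] q [ 0.48  0.23 -0.98  2.21  0.94  0.32 -0.96] gap 0.0156 F [-0.3 -0.5 -4.3]
-0.006 0.022 -0.012 0.151 0 -0.002; -0.006 0.021 -0.014 0.151 0 -0.002; -0.006 0.02 -0.015 0.151 0 -0.002; -0.006 0.019 -0.017 0.151 0 -0.002; -0.006 0.018 -0.018 0.151 0 -0.002; -0.006 0.016 -0.019 0.151 0 -0.002; -0.006 0.015 -0.02 0.151 0 -0.002; -0.006 0.013 -0.021 0.151 0 -0.002
```

Call:
{"method": "servo_tool", "body": {"increments": "0 0.02 -0.01 0.15 0 0; 0 0.02 -0.01 0.15 0 0; 0 0.02 -0.02 0.15 0 0; 0 0.02 -0.02 0.15 0 0; 0 0.02 -0.02 0.15 0 0; 0 0.02 -0.02 0.15 0 0; 0 0.02 -0.02 0.15 0 0; 0 0.01 -0.02 0.15 0 0"}}

```text
time_s: 10.2
ee_pos: [0.5798, 0.2057, 0.2405]
tcp_rot: [3.139, 0.0, 1.88]
wrist_force: [0.9, 1.1, -4.4]
finger_gap: 0.0154
gripper_force: 35.0
```

Run:
```python
from plan import *
rows([((.57,-.07,.24),down(1.05)),((.5837,-.336,.22),down(.047))])
```

```text
at 10.2 [0.5798 0.2057 0.2405] [3.139 0.    1.88 ] q [ 0.35  0.62 -1.07  1.62  0.57  1.25 -0.52] gap 0.0154 F [ 0.9  1.1 -4.4]
-0.309 -0.111 0 0.001 0 0.237; -0.32 -0.074 0 0.001 0 0.237; -0.326 -0.035 0 0.001 0 0.237; -0.328 0.004 0.001 0.001 0 0.237; -0.326 0.042 0.001 0.001 0 0.237; -0.318 0.081 0.001 0.001 0 0.237; -0.307 0.118 0.001 0.001 0 0.237; -0.233 0.15 0.021 0 0 0.251 

-0.213 0.178 0.021 0 0 0.251; -0.189 0.203 0.021 0 0 0.251; -0.162 0.225 0.021 0 0 0.251; -0.132 0.244 0.021 0 0 0.251; -0.101 0.259 0.021 0 0 0.251; -0.068 0.269 0.021 0 0 0.251; -0.033 0.275 0.021 0 0 0.251; 0 0 0 0 0 0
```

Call:
{"method": "servo_tool", "body": {"increments": "-0.31 -0.11 0 0 0 0.235; -0.32 -0.075 0 0 0 0.235; -0.325 -0.035 0 0 0 0.235; -0.33 0.005 0 0 0 0.235; -0.325 0.04 0 0 0 0.235; -0.32 0.08 0 0 0 0.235; -0.305 0.12 0 0 0 0.235; -0.235 0.15 0.02 0 0 0.25"}}

```text
time_s: 11.0
ee_pos: [0.572, -0.106, 0.237]
tcp_rot: [3.138, -0.004, 0.926]
wrist_force: [0.8, 0.2, -4.2]
finger_gap: 0.0157
gripper_force: 35.0
```

Call:
{"method": "servo_tool", "body": {"increments": "-0.215 0.18 0.02 0 0 0.25; -0.19 0.205 0.02 0 0 0.25; -0.16 0.225 0.02 0 0 0.25; -0.13 0.245 0.02 0 0 0.25; -0.1 0.26 0.02 0 0 0.25; -0.07 0.27 0.02 0 0 0.25; -0.035 0.275 0.02 0 0 0.25; 0 0 0 0 0 0"}}

```text
time_s: 11.8
ee_pos: [0.5847, -0.344, 0.2178]
tcp_rot: [3.14, -0.002, 0.046]
wrist_force: [-1.4, -0.3, -3.7]
finger_gap: 0.0159
gripper_force: 35.0
```

Run:
```python
from plan import *
rows([((.5837,-.336,.085),down(.047))],n=7)
```

```text
at 11.8 [ 0.5847 -0.344   0.2178] [ 3.14e+00 -2.00e-03  4.60e-02] q [ 0.89  0.59 -0.59  1.48  0.35  1.17 -1.28] gap 0.0159 F [-1.4 -0.3 -3.7]
-0.001 -0.01 0.158 0 -0.001 0; -0.001 -0.01 0.158 0 -0.001 0; -0.001 -0.01 0.158 0 -0.001 0; -0.001 -0.01 0.158 0 -0.001 0; -0.001 -0.01 0.158 0 -0.001 0; -0.001 -0.01 0.158 0 -0.001 0; -0.001 -0.01 0.158 0 -0.001 0; 0 0 0 0 0 0
```

Call:
{"method": "servo_tool", "body": {"increments": "0 -0.01 0.16 0 0 0; 0 -0.01 0.16 0 0 0; 0 -0.01 0.16 0 0 0; 0 -0.01 0.16 0 0 0; 0 -0.01 0.16 0 0 0; 0 -0.01 0.16 0 0 0; 0 -0.01 0.12 0 0 0; 0 0 0 0 0 0"}}

```text
time_s: 12.6
ee_pos: [0.5856, -0.3257, 0.0876]
tcp_rot: [-3.136, -0.001, 0.059]
wrist_force: [-0.8, 0.5, -4.2]
finger_gap: 0.0158
gripper_force: 35.0
```

```bash
python3 look.py n1 123,290,60 398,185,60
python3 - <<'E'
from plan import *
rows([((.5837,-.336,.0675),down(.047))],n=6)
E
```

```text
at 12.7 [ 0.588  -0.3269  0.0909] [-3.138 -0.006  0.058] q [ 0.84  0.72 -0.55  1.59  0.42  0.96 -1.35] gap 0.0161 F [-0.2 -0.3 -3.6]
-0.007 0.012 0.032 -0.001 -0.002 0.004; -0.007 0.012 0.032 -0.001 -0.002 0.004; -0.007 0.012 0.032 -0.001 -0.002 0.004; -0.007 0.012 0.032 -0.001 -0.002 0.004; -0.007 0.012 0.032 -0.001 -0.002 0.004; -0.007 0.012 0.032 -0.001 -0.002 0.004; 0 0 0 0 0 0; 0 0 0 0 0 0
```

View pics/n1.png

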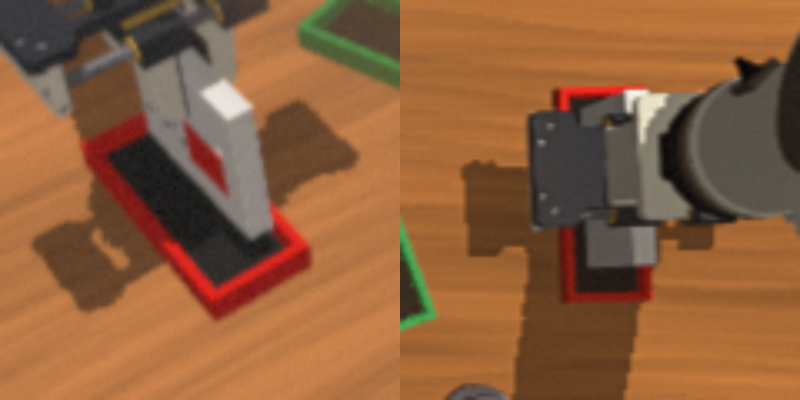

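Call:
{"method": "servo_tool", "body": {"increments": "0 0 0 0 0 0; 0 0 0 0 0 0; 0 0 0 0 0 0; 0 0 0 0 0 0; 0 0 0 0 0 0; 0 0 0 0 0 0; 0 0 0 0 0 0; 0 0 0 0 0 0"}}

```text
time_s: 13.5
ee_pos: [0.5882, -0.3272, 0.0913]
tcp_rot: [-3.138, -0.007, 0.058]
wrist_force: [0.6, 0.6, -3.7]
finger_gap: 0.0155
gripper_force: 35.0
```

```bash
cat > meas.py <<'E'
from plan import *
# plate points in nest frame: argv cx cy yaw
cx,cy,yw=map(float,sys.argv[1:4])
for n in ["scene","top"]:
    c=optics.capture(n); P=cloud(c); np.savez(n+"1.npz",**c)
    M=np.array([[np.cos(yw),np.sin(yw)],[-np.sin(yw),np.cos(yw)]])
    q=P[(c["range_z"]>0)]; q=np.c_[(q[:,:2]-[cx,cy])@M.T,q[:,2]]
    q=q[(abs(q[:,0])<.075)&(abs(q[:,1])<.03)]
    k=q[q[:,2]>.022]
    for lo,hi in [(.022,.035),(.035,.05),(.05,.065),(.065,.08),(.08,.1),(.1,.14)]:
        a=k[(k[:,2]>=lo)&(k[:,2]<hi)]
        if len(a)>5: print(n,lo,len(a),"x",np.percentile(a[:,0],[2,98]).round(3),"y",np.percentile(a[:,1],[2,50,98]).round(4),"zmax",np.percentile(a[:,2],98).round(4))
E
python3 - <<'E'
from plan import *
rows([])
E
python3 meas.py .5837 -.336 .047
```

```text
at 13.5 [ 0.5882 -0.3272  0.0913] [-3.138 -0.007  0.058] q [ 0.85  0.71 -0.55  1.59  0.42  0.96 -1.35] gap 0.0155 F [ 0.6  0.6 -3.7]
scene 0.022 63 x [-0.051  0.065] y [-0.0003  0.0012  0.0169] zmax 0.0348
scene 0.035 166 x [-0.05   0.066] y [-0.0003  0.0012  0.0156] zmax 0.0496
scene 0.05 175 x [-0.051  0.066] y [-0.0007  0.0005  0.0153] zmax 0.0648
scene 0.065 136 x [-0.013  0.066] y [-0.0006  0.0007  0.0164] zmax 0.0796
scene 0.08 175 x [0.012 0.065] y [-0.0046  0.0013  0.0157] zmax 0.0995
scene 0.1 678 x [-0.002  0.064] y [-0.0178  0.0043  0.0284] zmax 0.1381
top 0.022 18 x [-0.054  0.062] y [0.0169 0.018  0.0188] zmax 0.0348
top 0.035 41 x [-0.054  0.063] y [0.0168 0.0186 0.02  ] zmax 0.0496
top 0.05 38 x [-0.053  0.063] y [0.0173 0.0185 0.0199] zmax 0.0647
top 0.065 41 x [-0.054  0.061] y [0.0172 0.0183 0.0198] zmax 0.0796
top 0.08 46 x [-0.055  0.063] y [0.0171 0.0183 0.0198] zmax 0.0994
top 0.1 166 x [-0.056  0.063] y [0.003  0.0153 0.0195] zmax 0.1256
```

Call:
{"method": "servo_tool", "body": {"increments": "-0.02 0.035 0 0 0 0.01; -0.015 0.035 0.01 0 0 0.01; 0 0 0.03 0 0 0; 0 0 0.03 0 0 0; 0 0 0.03 0 0 0; 0 0 0.03 0 0 0; 0 0 0.02 0 0 0; 0 0 0 0 0 0"}}

```text
time_s: 14.4
ee_pos: [0.5843, -0.3354, 0.0727]
tcp_rot: [-3.138, -0.006, 0.048]
wrist_force: [0.5, -0.6, -3.9]
finger_gap: 0.0157
gripper_force: 35.0
```

Call:
{"method": "servo_tool", "body": {"increments": "0 0 0 0 0 0; 0 0 0 0 0 0; 0 0 0.01 0 0 0; 0 0 0 0 0 0; 0 0 0.01 0 0 0; 0 0 0 0 0 0; 0 0 0 0 0 0; 0 0 0 0 0 0"}}

```text
time_s: 15.2
ee_pos: [0.5846, -0.3357, 0.0709]
tcp_rot: [-3.138, -0.007, 0.048]
wrist_force: [0.4, 0.5, -4.5]
finger_gap: 0.0156
gripper_force: 35.0
```

Call:
{"method": "servo_tool", "body": {"increments": "0 0 0.01 0 0 0; 0 0 0 0 0 0; 0 0 0.01 0 0 0; 0 0 0 0 0 0; 0 0 0.005 0 0 0; 0 0 0 0 0 0; 0 0 0 0 0 0; 0 0 0 0 0 0"}}

```text
time_s: 16.0
ee_pos: [0.5861, -0.3358, 0.0693]
tcp_rot: [-3.139, -0.01, 0.048]
wrist_force: [2.2, 1.1, 6.2]
finger_gap: 0.0157
gripper_force: 35.0
```

Call:
{"method": "servo_tool", "body": {"increments": "0 0 0.005 0 0 0; 0 0 0 0 0 0; 0 0 0 0 0 0; 0 0 0 0 0 0; 0 0 0 0 0 0; 0 0 0 0 0 0; 0 0 0 0 0 0; 0 0 0 0 0 0"}}

```text
time_s: 16.8
ee_pos: [0.5865, -0.3358, 0.0691]
tcp_rot: [-3.139, -0.01, 0.049]
wrist_force: [0.9, 0.8, 8.2]
finger_gap: 0.016
gripper_force: 35.0
```

The plate touches the floor at about 8 N, so I'll release it.

Call:
{"method": "servo_tool", "body": {"increments": "0 0 -0.005 0 0 0; 0 0 0 0 0 0; 0 0 0 0 0 0; 0 0 0 0 0 0; 0 0 0 0 0 0; 0 0 0 0 0 0; 0 0 0 0 0 0; 0 0 0 0 0 0", "claw": 0.5}}

```text
time_s: 17.6
ee_pos: [0.5846, -0.3357, 0.0679]
tcp_rot: [-3.138, -0.007, 0.048]
wrist_force: [0.9, 0.1, -0.7]
finger_gap: 0.0461
gripper_force: 0.0
```

Call:
{"method": "servo_tool", "body": {"increments": "0 0 -0.05 0 0 0; 0 0 -0.1 0 0 0; 0 0 -0.15 0 0 0; 0 0 -0.2 0 0 0; 0 0 -0.25 0 0 0; 0 0 -0.25 0 0 0; 0 0 -0.25 0 0 0; 0 0 -0.1 0 0 0"}}

```text
time_s: 18.4
ee_pos: [0.5857, -0.3369, 0.2355]
tcp_rot: [3.141, -0.013, 0.048]
wrist_force: [0.6, -0.5, 0.8]
finger_gap: 0.0463
gripper_force: 0.0
```

```bash
python3 meas.py .5837 -.336 .047
python3 - <<'E'
from plan import *
rows([((.57,0,.26),down(.9)),((.57,.27,.26),down(1.5))])
E
```

```text
scene 0.022 133 x [-0.052  0.062] y [-0.0091 -0.0077  0.0066] zmax 0.0348
scene 0.035 158 x [-0.055  0.062] y [-0.0092 -0.0077  0.0063] zmax 0.0498
scene 0.05 186 x [-0.052  0.062] y [-0.0092 -0.0077  0.0062] zmax 0.0646
scene 0.065 177 x [-0.051  0.063] y [-0.0086 -0.0074  0.0063] zmax 0.0796
scene 0.08 320 x [-0.056  0.062] y [-0.0083 -0.0071  0.0077] zmax 0.0999
scene 0.1 282 x [-0.053  0.061] y [-0.0078 -0.0002  0.0072] zmax 0.1029
top 0.022 84 x [-0.058  0.058] y [0.0092 0.0102 0.0119] zmax 0.0345
top 0.035 95 x [-0.056  0.058] y [0.0092 0.0103 0.0113] zmax 0.0487
top 0.05 118 x [-0.059  0.059] y [0.0059 0.0102 0.0115] zmax 0.0647
top 0.065 112 x [-0.056  0.057] y [0.0087 0.0102 0.0113] zmax 0.0796
top 0.08 99 x [-0.057  0.046] y [-0.0056  0.0095  0.0111] zmax 0.0999
top 0.1 63 x [-0.057 -0.025] y [-0.0045  0.0027  0.0099] zmax 0.1041
at 18.5 [ 0.5851 -0.3369  0.2333] [-3.141 -0.011  0.048] q [ 0.9   0.57 -0.61  1.48  0.33  1.19 -1.28] gap 0.046 F [ 0.5  0.  -0.8]
0.001 -0.312 -0.025 0.001 -0.002 -0.189; 0.031 -0.311 -0.024 0.001 -0.002 -0.189; 0.06 -0.306 -0.024 0.001 -0.002 -0.189; 0.089 -0.299 -0.024 0.001 -0.002 -0.189; 0.117 -0.29 -0.024 0.001 -0.002 -0.189; 0.143 -0.277 -0.024 0.001 -0.002 -0.189; 0.169 -0.263 -0.024 0.001 -0.002 -0.189; 0.193 -0.245 -0.024 0.001 -0.002 -0.189 

0.215 -0.226 -0.025 0.001 -0.002 -0.189; 0.252 -0.2 0 0 0 -0.171; 0.268 -0.178 0 0 0 -0.171; 0.282 -0.154 0 0 0 -0.171; 0.294 -0.129 0 0 0 -0.171; 0.304 -0.104 0 0 0 -0.171; 0.312 -0.077 0 0 0 -0.171; 0.317 -0.05 0 0 0 -0.171
```

The red plate stands upright, with its top at 102 mm and centred in the nest. Now the green plate.

Call:
{"method": "servo_tool", "body": {"increments": "0 -0.31 -0.025 0 0 -0.19; 0.03 -0.31 -0.025 0 0 -0.19; 0.06 -0.305 -0.025 0 0 -0.19; 0.09 -0.3 -0.025 0 0 -0.19; 0.115 -0.29 -0.025 0 0 -0.19; 0.145 -0.275 -0.025 0 0 -0.19; 0.17 -0.265 -0.025 0 0 -0.19; 0.195 -0.245 -0.025 0 0 -0.19", "claw": 0.6}}

```text
time_s: 19.3
ee_pos: [0.5687, -0.0358, 0.2535]
tcp_rot: [3.141, -0.006, 0.812]
wrist_force: [0.2, -0.1, 0.6]
finger_gap: 0.0547
gripper_force: 0.0
```

Call:
{"method": "servo_tool", "body": {"increments": "0.215 -0.225 -0.025 0 0 -0.19; 0.25 -0.2 0 0 0 -0.17; 0.27 -0.18 0 0 0 -0.17; 0.28 -0.155 0 0 0 -0.17; 0.295 -0.13 0 0 0 -0.17; 0.305 -0.105 0 0 0 -0.17; 0.31 -0.075 0 0 0 -0.17; 0.315 -0.05 0 0 0 -0.17"}}

```text
time_s: 20.1
ee_pos: [0.5667, 0.2707, 0.2572]
tcp_rot: [3.137, -0.003, 1.501]
wrist_force: [0.8, -0.3, 0.2]
finger_gap: 0.0551
gripper_force: 0.0
```

Run:
```python
from plan import *
rows([((.54,.344,.20),lean(-.073)),((.5613,.3423,.145),lean(-.073))],vmax=.03,wmax=.1)
```

```text
at 20.1 [0.5667 0.2707 0.2572] [ 3.137e+00 -3.000e-03  1.501e+00] q [ 0.2   0.6  -1.01  1.57  0.52  1.27 -0.96] gap 0.0551 F [ 0.8 -0.3  0.2]
0.085 -0.038 0.068 -0.173 -0.001 0.001; 0.085 -0.044 0.065 -0.173 -0.001 0.001; 0.085 -0.049 0.061 -0.173 -0.001 0.001; 0.085 -0.054 0.056 -0.173 -0.001 0.001; 0.085 -0.059 0.051 -0.173 -0.001 0.001; 0.085 -0.063 0.046 -0.173 -0.001 0.001; 0.085 -0.067 0.04 -0.173 -0.001 0.001; -0.001 -0.059 0.239 0 0 0 

-0.001 -0.059 0.239 0 0 0; 0 0 0 0 0 0; 0 0 0 0 0 0; 0 0 0 0 0 0; 0 0 0 0 0 0; 0 0 0 0 0 0; 0 0 0 0 0 0; 0 0 0 0 0 0
```

Call:
{"method": "servo_tool", "body": {"increments": "0.085 -0.04 0.07 -0.175 0 0; 0.085 -0.045 0.065 -0.175 0 0; 0.085 -0.05 0.06 -0.175 0 0; 0.085 -0.055 0.055 -0.175 0 0; 0.085 -0.06 0.05 -0.175 0 0; 0.085 -0.065 0.045 -0.175 0 0; 0.085 -0.065 0.04 -0.175 0 0; 0 0 0 0 0 0"}}

```text
time_s: 20.9
ee_pos: [0.535, 0.3458, 0.198]
tcp_rot: [2.527, -0.001, 1.507]
wrist_force: [-0.4, 0.2, 0.1]
finger_gap: 0.0547
gripper_force: 0.0
```

Run:
```python
from plan import *
rows([((.5613,.3423,.1399),lean(-.073))],n=6)
```

```text
at 20.9 [0.535  0.3458 0.198 ] [ 2.527e+00 -1.000e-03  1.507e+00] q [-0.23  0.41 -0.78  2.03  1.21  0.85 -1.86] gap 0.0547 F [-0.4  0.2  0.1]
-0.003 -0.017 0.087 0.001 -0.002 0.002; -0.003 -0.016 0.087 0.001 -0.002 0.002; -0.003 -0.016 0.087 0.001 -0.002 0.002; -0.002 -0.016 0.087 0.001 -0.002 0.002; -0.002 -0.016 0.087 0.001 -0.002 0.002; -0.002 -0.016 0.087 0.001 -0.002 0.002; 0 0 0 0 0 0; 0 0 0 0 0 0
```

Call:
{"method": "servo_tool", "body": {"increments": "-0.005 -0.015 0.085 0 0 0; 0 -0.015 0.085 0 0 0; -0.005 -0.015 0.085 0 0 0; 0 -0.015 0.085 0 0 0; -0.005 -0.015 0.085 0 0 0; 0 -0.015 0.085 0 0 0; 0 0 0 0 0 0; 0 0 0 0 0 0"}}

```text
time_s: 21.7
ee_pos: [0.567, 0.3401, 0.1454]
tcp_rot: [2.523, -0.004, 1.498]
wrist_force: [0.0, -0.1, 0.9]
finger_gap: 0.0552
gripper_force: 0.0
```

```bash
python3 look.py pre3 350,150,50 124,165,50
python3 - <<'E'
from plan import *
rows([((.5919,.3401,.0961),lean(-.073))],n=7)
E
```

```text
at 21.8 [0.567  0.3407 0.1462] [ 2.522 -0.005  1.499] q [-0.26  0.52 -0.71  2.02  1.37  0.82 -1.97] gap 0.0548 F [ 0.1 -0.1 -0.3]
0.001 -0.011 0.066 0.002 -0.001 -0.001; 0.001 -0.01 0.066 0.002 -0.001 -0.001; 0.001 -0.01 0.066 0.002 -0.001 -0.001; 0.001 -0.01 0.066 0.002 -0.001 -0.001; 0.001 -0.01 0.066 0.002 -0.001 -0.001; 0.001 -0.01 0.066 0.002 -0.001 -0.001; 0.001 -0.01 0.066 0.002 -0.001 -0.001; 0 0 0 0 0 0
```

View pics/pre3.png

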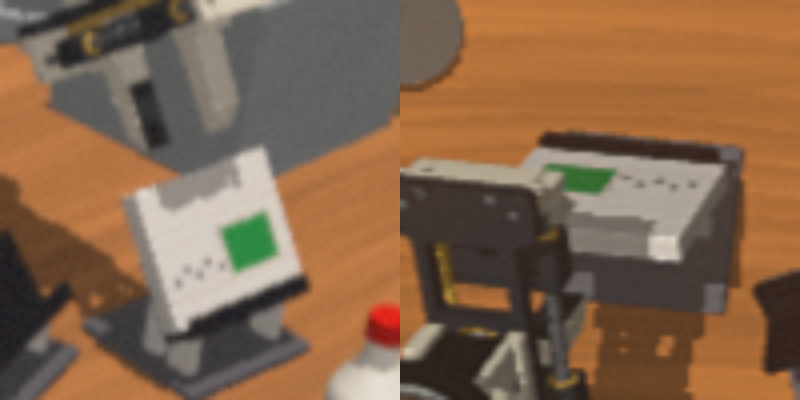

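The fingers stand just above the upper edge and are centred on it. I'll advance along the slope and close.

Call:
{"method": "servo_tool", "body": {"increments": "0 -0.04 0.02 0 0 0; 0 -0.03 0.06 0 0 0; 0 0 0.08 0 0 0; 0 0 0.08 0 0 0; 0 0 0.08 0 0 0; 0 0 0.08 0 0 0; 0 0 0.06 0 0 0; 0 0 0 0 0 0"}}

```text
time_s: 22.6
ee_pos: [0.5926, 0.3376, 0.0946]
tcp_rot: [2.524, -0.003, 1.497]
wrist_force: [0.3, -0.2, 0.0]
finger_gap: 0.0553
gripper_force: 0.0
```

Call:
{"method": "servo_tool", "body": {"increments": "0 0 0 0 0 0; 0 0 0 0 0 0; 0 0 0 0 0 0; 0 0 0 0 0 0; 0 0 0 0 0 0; 0 0 0 0 0 0; 0 0 0 0 0 0; 0 0 0 0 0 0", "claw": 0, "force": 35}}

```text
time_s: 23.4
ee_pos: [0.5929, 0.3385, 0.0967]
tcp_rot: [2.521, -0.004, 1.498]
wrist_force: [0.3, -1.3, 4.5]
finger_gap: 0.0157
gripper_force: 35.0
```

Call:
{"method": "servo_tool", "body": {"increments": "0 0 -0.06 0 0 0; 0 0 -0.07 0 0 0; 0 0 -0.05 0 0 0; 0 0.02 -0.04 0 0 0; 0 0.09 -0.04 0 0 0; 0 0.09 -0.04 0 0 0; 0 0.09 -0.04 0 0 0; 0 0.09 -0.04 0 0 0"}}

```text
time_s: 24.2
ee_pos: [0.6011, 0.337, 0.1578]
tcp_rot: [2.527, -0.003, 1.498]
wrist_force: [1.6, 0.2, -5.2]
finger_gap: 0.0158
gripper_force: 35.0
```

Call:
{"method": "servo_tool", "body": {"increments": "0 0.09 -0.05 0 0 0; 0 0.09 -0.05 0 0 0; 0 0.09 -0.05 0 0 0; 0 0.09 -0.05 0 0 0; 0 0.09 -0.05 0 0 0; 0 0.09 -0.05 0 0 0; 0 0 0 0 0 0; 0 0 0 0 0 0"}}

```text
time_s: 25.0
ee_pos: [0.6334, 0.3345, 0.2248]
tcp_rot: [2.525, -0.004, 1.498]
wrist_force: [0.5, -0.2, -5.4]
finger_gap: 0.0159
gripper_force: 35.0
```

Run:
```python
from plan import *
rows([((.60,.335,.25),down(1.498))],n=8)
```

```text
at 25.0 [0.6334 0.3345 0.2248] [ 2.525 -0.004  1.498] q [-0.14  0.47 -0.75  1.86  1.18  0.84 -1.65] gap 0.0159 F [ 0.5 -0.2 -5.4]
-0.002 -0.013 -0.042 0.154 -0.001 0; -0.002 -0.016 -0.04 0.154 -0.001 0; -0.002 -0.019 -0.039 0.154 -0.001 0; -0.002 -0.022 -0.037 0.154 -0.001 0; -0.002 -0.025 -0.036 0.154 -0.001 0; -0.002 -0.028 -0.034 0.154 -0.001 0; -0.002 -0.03 -0.031 0.154 -0.001 0; -0.002 -0.033 -0.029 0.154 -0.001 0
```

Call:
{"method": "servo_tool", "body": {"increments": "0 -0.015 -0.04 0.155 0 0; 0 -0.015 -0.04 0.155 0 0; 0 -0.02 -0.04 0.155 0 0; 0 -0.02 -0.035 0.155 0 0; 0 -0.025 -0.035 0.155 0 0; 0 -0.03 -0.035 0.155 0 0; 0 -0.03 -0.03 0.155 0 0; 0 -0.03 -0.03 0.155 0 0"}}

```text
time_s: 25.8
ee_pos: [0.6008, 0.3367, 0.2502]
tcp_rot: [-3.136, -0.003, 1.499]
wrist_force: [0.2, 0.1, -5.8]
finger_gap: 0.0157
gripper_force: 35.0
```

Run:
```python
from plan import *
rows([((.57,.09,.25),down(.95)),((.55,-.151,.22),down(.374))],n=7)
```

```text
at 25.8 [0.6008 0.3367 0.2502] [-3.136e+00 -3.000e-03  1.499e+00] q [ 0.03  0.7  -0.95  1.4   0.56  1.33 -1.01] gap 0.0157 F [ 0.2  0.1 -5.8]
-0.296 -0.015 0 -0.002 0 0.157; -0.296 0.008 0 -0.002 0 0.157; -0.294 0.031 0 -0.002 0 0.157; -0.291 0.054 0 -0.002 0 0.157; -0.286 0.076 0 -0.002 0 0.157; -0.279 0.099 0 -0.002 0 0.157; -0.27 0.12 0 -0.002 0 0.157; -0.247 0.148 0.036 0 0 0.165 

-0.234 0.167 0.036 0 0 0.165; -0.22 0.186 0.036 0 0 0.165; -0.204 0.203 0.036 0 0 0.165; -0.186 0.22 0.036 0 0 0.165; -0.168 0.234 0.036 0 0 0.165; -0.148 0.247 0.036 0 0 0.165; 0 0 0 0 0 0; 0 0 0 0 0 0
```

Call:
{"method": "servo_tool", "body": {"increments": "-0.295 -0.015 0 0 0 0.155; -0.295 0.01 0 0 0 0.155; -0.295 0.03 0 0 0 0.155; -0.29 0.055 0 0 0 0.155; -0.285 0.075 0 0 0 0.155; -0.28 0.1 0 0 0 0.16; -0.27 0.12 0 0 0 0.16; -0.245 0.15 0.035 0 0 0.165"}}

```text
time_s: 26.6
ee_pos: [0.5681, 0.0547, 0.2452]
tcp_rot: [-3.138, -0.001, 0.865]
wrist_force: [-0.0, -0.2, -4.9]
finger_gap: 0.0161
gripper_force: 35.0
```

Call:
{"method": "servo_tool", "body": {"increments": "-0.235 0.165 0.035 0 0 0.165; -0.22 0.185 0.035 0 0 0.165; -0.205 0.205 0.035 0 0 0.165; -0.185 0.22 0.035 0 0 0.165; -0.17 0.235 0.035 0 0 0.165; -0.15 0.245 0.035 0 0 0.165; 0 0 0 0 0 0; 0 0 0 0 0 0"}}

```text
time_s: 27.4
ee_pos: [0.5499, -0.1513, 0.2185]
tcp_rot: [-3.136, 0.002, 0.371]
wrist_force: [0.9, 1.6, -5.0]
finger_gap: 0.0156
gripper_force: 35.0
```

Run:
```python
from plan import *
rows([((.55,-.151,.092),down(.374))],n=7)
```

```text
at 27.4 [ 0.5499 -0.1513  0.2185] [-3.136e+00  2.000e-03  3.710e-01] q [ 0.78  0.43 -0.72  1.75  0.31  1.08 -1.24] gap 0.0156 F [ 0.9  1.6 -5. ]
0 0.001 0.151 -0.002 0 -0.001; 0 0 0.151 -0.002 0 -0.001; 0 0 0.151 -0.002 0 -0.001; 0 0 0.151 -0.002 0 -0.001; 0 0 0.151 -0.002 0 -0.001; 0 0 0.151 -0.002 0 -0.001; 0 0 0.151 -0.002 0 -0.001; 0 0 0 0 0 0
```

Call:
{"method": "servo_tool", "body": {"increments": "0 0 0.15 0 0 0; 0 0 0.15 0 0 0; 0 0 0.15 0 0 0; 0 0 0.15 0 0 0; 0 0 0.15 0 0 0; 0 0 0.15 0 0 0; 0 0 0.15 0 0 0; 0 0 0 0 0 0"}}

```text
time_s: 28.2
ee_pos: [0.5489, -0.1474, 0.0913]
tcp_rot: [-3.133, 0.003, 0.376]
wrist_force: [-1.6, -0.1, -5.9]
finger_gap: 0.0156
gripper_force: 35.0
```

```bash
python3 meas.py .55 -.151 .374
python3 - <<'E'
from plan import *
rows([])
from h import *
# nest in nest frame, scene: wall extents by colour, lower saturation limit
for n in ["scene0","top0","scene1"]:
    c=dict(np.load(n+".npz")); P=cloud(c); hsv=cv2.cvtColor(c["frame"],cv2.COLOR_RGB2HSV).astype(int)
    m=(c["range_z"]>0)&(P[...,0]>.43)&(P[...,0]<.67)&(P[...,1]>-.24)&(P[...,1]<-.07)&(P[...,2]>.013)&(P[...,2]<.022)&(hsv[...,0]>40)&(hsv[...,0]<90)&(hsv[...,1]>60)
    q=P[m]; r=cv2.minAreaRect((q[:,:2]*1000).astype(np.float32)); print(n,len(q),r)
E
```

```text
scene 0.022 101 x [-0.051  0.063] y [-0.005  -0.0026  0.0076] zmax 0.0347
scene 0.035 233 x [-0.054  0.063] y [-0.0056 -0.0032  0.0105] zmax 0.0496
scene 0.05 237 x [-0.055  0.063] y [-0.0063 -0.0039  0.008 ] zmax 0.0647
scene 0.065 245 x [-0.053  0.062] y [-0.0063 -0.0039  0.0091] zmax 0.0796
scene 0.08 223 x [-0.021  0.063] y [-0.0073 -0.0036  0.0095] zmax 0.0994
scene 0.1 509 x [-0.006  0.062] y [-0.0231 -0.0034  0.0252] zmax 0.1356
top 0.035 10 x [-0.053  0.063] y [0.0129 0.0135 0.0144] zmax 0.0489
top 0.05 11 x [-0.053  0.063] y [0.0128 0.0133 0.0139] zmax 0.0626
top 0.065 12 x [-0.053  0.061] y [0.0128 0.0134 0.0139] zmax 0.0788
top 0.08 17 x [-0.055  0.061] y [0.0128 0.0131 0.0136] zmax 0.0967
top 0.1 143 x [-0.056  0.062] y [-0.0025  0.0062  0.0134] zmax 0.1282
at 28.3 [ 0.5512 -0.1482  0.0939] [-3.136e+00 -1.000e-03  3.750e-01] q [ 0.71  0.58 -0.64  1.85  0.44  0.86 -1.34] gap 0.0159 F [ 0.7  0.3 -4.4]
scene0 444 ((552.122314453125, -152.65350341796875), (163.7937469482422, 65.37493133544922), 21.142385482788086)
top0 429 ((549.9135131835938, -149.4081573486328), (163.44473266601562, 64.45207214355469), 21.7686710357666)
scene1 309 ((552.1172485351562, -153.36827087402344), (164.3311004638672, 65.74932861328125), 23.34528350830078)
```

Call:
{"method": "servo_tool", "body": {"increments": "-0.01 0.015 0.01 0 0 0; -0.01 0.01 0.02 0 0 0; 0 0 0.03 0 0 0; 0 0 0.03 0 0 0; 0 0 0.03 0 0 0; 0 0 0.03 0 0 0; 0 0 0.02 0 0 0; 0 0 0 0 0 0"}}

```text
time_s: 29.1
ee_pos: [0.5497, -0.1532, 0.073]
tcp_rot: [-3.137, -0.0, 0.373]
wrist_force: [-1.5, -0.0, -5.3]
finger_gap: 0.0159
gripper_force: 35.0
```

Call:
{"method": "servo_tool", "body": {"increments": "0 0 0 0 0 0; 0 0 0.01 0 0 0; 0 0 0 0 0 0; 0 0 0.01 0 0 0; 0 0 0 0 0 0; 0 0 0 0 0 0; 0 0 0 0 0 0; 0 0 0 0 0 0"}}

```text
time_s: 29.9
ee_pos: [0.55, -0.1534, 0.0712]
tcp_rot: [-3.137, -0.001, 0.373]
wrist_force: [0.0, 0.4, -4.2]
finger_gap: 0.0158
gripper_force: 35.0
```

Call:
{"method": "servo_tool", "body": {"increments": "0 0 0.01 0 0 0; 0 0 0 0 0 0; 0 0 0.01 0 0 0; 0 0 0 0 0 0; 0 0 0.005 0 0 0; 0 0 0 0 0 0; 0 0 0 0 0 0; 0 0 0 0 0 0"}}

```text
time_s: 30.7
ee_pos: [0.5515, -0.1529, 0.0692]
tcp_rot: [-3.138, -0.003, 0.374]
wrist_force: [0.6, 1.4, 5.3]
finger_gap: 0.0156
gripper_force: 35.0
```

It has made contact with the nest floor, so I'll release.

Call:
{"method": "servo_tool", "body": {"increments": "0 0 0 0 0 0; 0 0 0 0 0 0; 0 0 0 0 0 0; 0 0 0 0 0 0; 0 0 0 0 0 0; 0 0 0 0 0 0; 0 0 0 0 0 0; 0 0 0 0 0 0", "claw": 0.5}}

```text
time_s: 31.5
ee_pos: [0.55, -0.1534, 0.0681]
tcp_rot: [-3.137, -0.001, 0.373]
wrist_force: [0.3, 0.7, 0.3]
finger_gap: 0.0462
gripper_force: 0.0
```

Call:
{"method": "servo_tool", "body": {"increments": "0 0 -0.05 0 0 0; 0 0 -0.1 0 0 0; 0 0 -0.15 0 0 0; 0 0 -0.2 0 0 0; 0 0 -0.25 0 0 0; 0 0 -0.2 0 0 0; 0 0 -0.1 0 0 0; 0 0 0 0 0 0"}}

```text
time_s: 32.3
ee_pos: [0.5515, -0.1542, 0.1965]
tcp_rot: [-3.14, -0.004, 0.373]
wrist_force: [0.9, 0.7, 1.1]
finger_gap: 0.0459
gripper_force: 0.0
```

```bash
python3 meas.py .551 -.151 .374; python3 meas.py .5837 -.336 .047
python3 - <<'E'
from plan import *
rows([((.671,-.026,.14),down(.6))],n=8)
E
```

```text
scene 0.022 192 x [-0.054  0.062] y [-0.0119 -0.0095  0.0005] zmax 0.0346
scene 0.035 249 x [-0.055  0.062] y [-0.0122 -0.0098  0.0028] zmax 0.0497
scene 0.05 254 x [-0.055  0.062] y [-0.0118 -0.0096  0.001 ] zmax 0.0647
scene 0.065 253 x [-0.057  0.062] y [-0.0112 -0.009   0.0033] zmax 0.0795
scene 0.08 393 x [-0.056  0.062] y [-0.0116 -0.009   0.0043] zmax 0.0999
scene 0.1 202 x [-0.054  0.06 ] y [-0.011  -0.003   0.0057] zmax 0.1031
top 0.022 10 x [-0.055  0.061] y [0.008  0.0084 0.0091] zmax 0.0327
top 0.035 9 x [-0.056  0.061] y [0.008  0.0082 0.0087] zmax 0.0492
top 0.05 9 x [-0.056  0.057] y [0.0078 0.0083 0.0086] zmax 0.064
top 0.065 13 x [-0.055  0.061] y [0.008  0.0084 0.0087] zmax 0.0793
top 0.08 35 x [-0.056  0.059] y [-0.003   0.0066  0.0086] zmax 0.0999
top 0.1 48 x [-0.057  0.062] y [-0.0066  0.0012  0.0084] zmax 0.104
scene 0.022 126 x [-0.053  0.063] y [-0.0091 -0.0077  0.0066] zmax 0.0345
scene 0.035 167 x [-0.055  0.063] y [-0.009  -0.0078  0.0066] zmax 0.0496
scene 0.05 183 x [-0.052  0.062] y [-0.0091 -0.0078  0.0061] zmax 0.0646
scene 0.065 176 x [-0.054  0.062] y [-0.0084 -0.0074  0.0068] zmax 0.0794
scene 0.08 320 x [-0.055  0.063] y [-0.0084 -0.0072  0.0073] zmax 0.1
scene 0.1 284 x [-0.054  0.059] y [-0.0078 -0.0007  0.0073] zmax 0.1033
at 32.5 [ 0.5491 -0.1539  0.1928] [-3.136e+00  1.000e-03  3.730e-01] q [ 0.78  0.45 -0.71  1.78  0.33  1.04 -1.25] gap 0.0458 F [-0.2 -0.5 -0.3]
0.167 -0.077 0.055 -0.001 0 -0.057; 0.169 -0.073 0.055 -0.001 0 -0.057; 0.171 -0.068 0.055 -0.001 0 -0.057; 0.173 -0.063 0.055 -0.001 0 -0.057; 0.175 -0.058 0.055 -0.001 0 -0.057; 0.176 -0.053 0.055 -0.001 0 -0.057; 0.178 -0.048 0.055 -0.001 0 -0.057; 0.179 -0.043 0.055 -0.001 0 -0.057
```

Call:
{"method": "servo_tool", "body": {"increments": "0.165 -0.075 0.03 0 0 -0.055; 0.17 -0.075 0.03 0 0 -0.055; 0.17 -0.07 0.05 0 0 -0.055; 0.175 -0.065 0.065 0 0 -0.06; 0.175 -0.06 0.065 0 0 -0.06; 0.175 -0.055 0.065 0 0 -0.06; 0.18 -0.05 0.065 0 0 -0.06; 0.18 -0.045 0.065 0 0 -0.06", "claw": 0, "force": 10}}

```text
time_s: 33.3
ee_pos: [0.6714, -0.0239, 0.1401]
tcp_rot: [-3.136, 0.0, 0.607]
wrist_force: [0.4, 0.1, 0.5]
finger_gap: 0.0004
gripper_force: 0.0
```

Call:
{"method": "servo_tool", "body": {"increments": "0 0 0.1 0 0 0; 0 0 0.12 0 0 0; 0 0 0.12 0 0 0; 0 0 0.1 0 0 0; 0 0 0.05 0 0 0; 0 0 0 0 0 0; 0 0 0 0 0 0; 0 0 0 0 0 0"}}

```text
time_s: 34.1
ee_pos: [0.6724, -0.0244, 0.0845]
tcp_rot: [-3.139, -0.003, 0.605]
wrist_force: [0.2, 0.1, -0.4]
finger_gap: 0.0004
gripper_force: 0.0
```

Run:
```python
from plan import *
rows([((.671,-.026,.058),down(.6))],n=5)
```

```text
at 34.1 [ 0.6724 -0.0244  0.0845] [-3.139e+00 -3.000e-03  6.050e-01] q [ 0.45  0.76 -0.66  1.58  0.53  0.98 -1.35] gap 0.0004 F [ 0.2  0.1 -0.4]
-0.004 0.001 0.044 -0.001 -0.001 0.002; -0.004 0.001 0.044 -0.001 -0.001 0.002; -0.004 0.001 0.044 -0.001 -0.001 0.002; -0.003 0.001 0.044 -0.001 -0.001 0.002; -0.003 0.001 0.044 -0.001 -0.001 0.002; 0 0 0 0 0 0; 0 0 0 0 0 0; 0 0 0 0 0 0
```

Call:
{"method": "servo_tool", "body": {"increments": "-0.01 0 0.07 0 0 0; 0 0 0.07 0 0 0; 0 0 0.06 0 0 0; 0 0 0.04 0 0 0; 0 0 0.03 0 0 0; 0 0 0.02 0 0 0; 0 0 0 0 0 0; 0 0 0 0 0 0"}}

```text
time_s: 34.9
ee_pos: [0.6708, -0.0249, 0.0491]
tcp_rot: [-3.138, -0.002, 0.606]
wrist_force: [-1.8, -0.4, 3.0]
finger_gap: 0.001
gripper_force: 1.6
```

Call:
{"method": "servo_tool", "body": {"increments": "0 0 0.01 0 0 0; 0 0 0.01 0 0 0; 0 0 0.01 0 0 0; 0 0 0.005 0 0 0; 0 0 0 0 0 0; 0 0 0 0 0 0; 0 0 0 0 0 0; 0 0 0 0 0 0"}}

```text
time_s: 35.7
ee_pos: [0.6712, -0.0248, 0.0462]
tcp_rot: [-3.139, -0.002, 0.605]
wrist_force: [-5.7, -1.1, 12.9]
finger_gap: 0.0003
gripper_force: 6.4
```

Call:
{"method": "servo_tool", "body": {"increments": "0 0 0.01 0 0 0; 0 0 0.005 0 0 0; 0 0 0 0 0 0; 0 0 0 0 0 0; 0 0 0 0 0 0; 0 0 0 0 0 0; 0 0 0 0 0 0; 0 0 0 0 0 0"}}

```text
time_s: 36.5
ee_pos: [0.6712, -0.0248, 0.046]
tcp_rot: [-3.139, -0.002, 0.605]
wrist_force: [-10.0, -2.2, 22.3]
finger_gap: 0.0003
gripper_force: 11.3
```

The button is on its hard stop: force climbed to 22 N with no further travel, at z = 46 mm (about 6 mm down). I'll retreat straight up.

Call:
{"method": "servo_tool", "body": {"increments": "0 0 -0.03 0 0 0; 0 0 -0.1 0 0 0; 0 0 -0.2 0 0 0; 0 0 -0.25 0 0 0; 0 0 -0.25 0 0 0; 0 0 -0.25 0 0 0; 0 0 -0.1 0 0 0; 0 0 0 0 0 0"}}

```text
time_s: 37.3
ee_pos: [0.6724, -0.0253, 0.1864]
tcp_rot: [-3.14, -0.005, 0.605]
wrist_force: [0.3, -0.8, -0.4]
finger_gap: 0.0006
gripper_force: 0.0
```

Call:
{"method": "servo_tool", "body": {"increments": "0 0 0 0 0 0; 0 0 0 0 0 0; 0 0 0 0 0 0; 0 0 0 0 0 0; 0 0 0 0 0 0; 0 0 0 0 0 0; 0 0 0 0 0 0; 0 0 0 0 0 0"}}

```text
time_s: 38.1
ee_pos: [0.6709, -0.0255, 0.1844]
tcp_rot: [-3.138, -0.002, 0.606]
wrist_force: [1.0, 0.6, -0.9]
finger_gap: 0.0006
gripper_force: 0.0
```

```bash
python3 meas.py .551 -.151 .374 | grep -E " 0.1 "; python3 meas.py .5837 -.336 .047| grep -E " 0.1 "
python3 - <<'E'
from h import *
c=dict(np.load("scene1.npz")); cv2.imwrite("pics/fin.png",c["frame"][...,::-1])
E
```

```text
scene 0.1 209 x [-0.055  0.059] y [-0.0111 -0.003   0.0053] zmax 0.1032
scene 0.1 289 x [-0.055  0.061] y [-0.008  -0.0006  0.0071] zmax 0.1032
top 0.1 234 x [-0.056  0.057] y [-0.0049  0.003   0.0106] zmax 0.1041
```

View pics/fin.png

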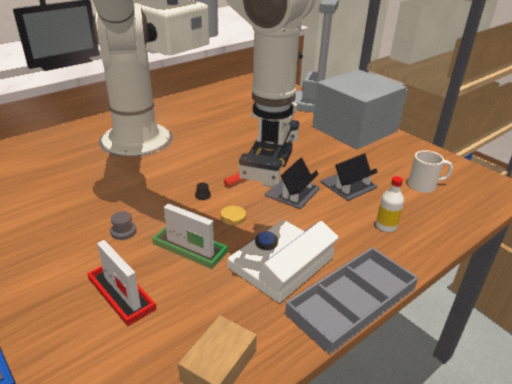

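The final view shows the green plate standing at (189,232) in the green nest and the red plate at (119,278) in the red nest. The button at (266,240) is free and the bystanders are in place.

```bash
python3 -c "
from station import env
print(env.close_job())"
```

```text
the job is handed in; nothing more can be done
None
```

Both plates stand free and upright in the nests of their tag colours, the blue button was pressed to its stop and released, and I handed the job in at about 38 s; it returned no verdict.

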